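Turn a locker lock face up and swing the magnifier lamp over it

ROBOT

A 6-joint arm with a two-finger parallel gripper is mounted at the origin on the work surface. World frame = base frame: x ahead of the robot, y to its left, z up, the work surface at z = 0. Lengths are in mm, angles in rad, forces in N, time in s.
With the tool pointing down it reaches from about 325 to 775 mm from the base axis. Payload 5.5 kg.
Tool frame: the origin (TCP) lies on the centre line of the jaws, within the pads' length; the fingertips stand 19 mm ahead of it and the grasp point (between the pads) is the TCP; z points along the fingers, y is the line along which they close (so a half turn about z gives the same grasp; the last joint's range is limited). The gripper opens to 88 mm and grips with 3 to 60 N. Pads are 20 mm wide; open, the fingers measure 115 mm over their backs; the gripper's body (75 mm by 178 mm) begins 61 mm behind the grasp point.
Start: joints at [-1.207, 0.091, 1.231, -0, 1.82, -0.057], TCP at [245.096, -547.672, 241.631] pointing down, gripper open.
Joint ranges: [-2.87, 2.87], [-0.86, 2.18], [0.17, 2.46], [-1.51, 4.65], [0.06, 2.69], [-2.65, 2.65]. Speed limits (rad/s): [2.57, 2.57, 3.01, 3.14, 3.14, 3.14].

INTERFACE

Orientations are given as a rotation vector (axis times angle).
In Python, from plant import * gives the robot as it stands.
- The arm moves only by the tool move_arm, never from a script. Its arguments are lists of equal length, an entry for each row: "delta_rot": the turn, a rotation vector about the tool's x, y, z normalised to -1 to 1, where 1 is 30 degrees, a list of three; "offset": the shift along the tool's x, y, z normalised to -1 to 1, where 1 is 250 mm, a list of three; "fingers": the closure, from -1 (fully open) to 1 (shut). In form: {"delta_rot": [[wx, wy, wz], ...], "offset": [[x, y, z], ...], "fingers": [fingers, ...]}. A call has 1 to 20 rows; each row is the pose to reach, as a shift and turn from the pose commanded when the call began, along the tool's axes at that moment; what a row does not reach only later rows make up. A row lasts 1/8 s, in which the tool goes at most 62.5 mm and 10.7 degrees, less where a joint would pass 70% of its speed; a pose out of reach is approached as far as the arm can. A call with a number of a shift or a turn outside -1 to 1 is refused whole. A call with a gripper value outside its range is refused whole. The fingers move at their own pace and stop on an object; "grip_force" is the grip in N (left out, the last holds). Time passes only in rows, so rows that repeat a pose let the fingers close. It gives the time, the measured TCP pose, the force, the opening and the grip force at its end, in the units of the state.
- get_obs(): the state, without advancing time (a new reading comes with each control period).
- capture(name): name is "side" or "top"; returns a dict with "frame" (480x640x3 uint8, blue, green, red), "K" (3x3 intrinsics, pixels), "rvec" (rotation vector, rad) and "tvec" (3), from world to camera coordinates, as OpenCV has them. Camera axes: x right, y down, z forward; pixel columns grow to the right and rows downward; lengths in mm; the calibration is good to about 2 mm. A picture is of the moment at which its call begins. There is no depth.
- close_job(): hands the job in; it is judged then, once.
The state is a dict: "t": time; "joint_pos": joint angles; "qd": joint speeds; "joint_torque": joint torques, N m; "eef_pos": TCP position; "orientation": TCP orientation; "ft_force": force on the tool from outside, world axes, zero at the start; "wrist_torque": the same for the moment, N m; "finger_gap": finger opening in mm; "grasp_force": force on a finger pad.
Only numpy, scipy, OpenCV 4.12 (cv2) and the standard library are available. Lean on these libraries where they do the work, as an engineer would, in place of code of your own. Each camera call takes 0.05 s, during which the arm holds its last target. There are 200 camera calls.

TASK

The locker lock lies face down on the bench. Turn it over and set it down face up in the middle of the green inspection pad, never letting it drop or topple, then swing the magnifier lamp until its lens is centred over the lock, ready for reading the code on it. Let go of everything and leave the other things on the bench where they are.

Things in the scene. Friction and masses are not known exactly. Their poses are not given: they have to be found in the camera images.
- lock: Locker lock, a plain box 60 mm long (x), 44 wide (y), 26 thick (z), about 0.28 kg. Face: bright aluminium, round brass keyway plug, yellow code plate. Back: dark steel cover, four screws. Origin: centre of the face; z points from face to back, up at the start, down when face up. Starts with x within 0.55 rad of world x. Steady on any edge or end.
- lock_face (a point): Centre of the lock's face (at the lock's origin).
- lock_back (a point): Centre of the lock's back, 26 mm from the face.
- pad: Flat green inspection pad with a pale grid, fixed on the bench, 120 x 120 mm, 3 mm thick; origin at the centre of its underside (z = 0), x and y along its edges.
- lamp_elbow (a joint): White magnifier lamp on a fixed post, back left: two level arms, 22 mm wide, 145 to 181 mm above the bench, on two upright pivots (post, elbow), 1.2 N m of friction each: they stay where left. First arm: 300 mm from post axis to elbow axis. This joint is the elbow (rad, counter-clockwise from above): 0 arms square, -1.571 straight (a stop), positive folds, to 1.2.
- lens (a point): Centre of the lens: 100 mm clear glass in a white level ring 144 mm across and 20 mm thick, underside 159 mm above the bench. Rigid on the lamp's second arm, 290 mm from the elbow's axis.
- knob_top (a point): Top centre of the upright blue grip knob on the lens ring, 224 mm above the bench: 22 mm across, standing 45 mm above the ring, on the line from the elbow through the lens, 62 mm beyond the lens centre. Taken here the head moves level with some 5 to 12 N.
- padlock: Bystander: brass padlock lying flat, 50 x 40 x 20 mm with a steel shackle, 85 mm long in all.
- cylinder: Bystander: brass profile lock cylinder lying on its side, 62 mm long, about 32 mm wide, 17 mm high.
- screwdriver: Bystander: screwdriver with a red handle, 170 mm long, lying.
- pin_jar: Bystander: small jar with a blue cap, 52 mm across, 60 mm high.
- brush: Bystander: hand brush, 170 mm long, lying.
- key: Bystander: steel key lying flat, 56 mm long, 4 mm thick.
Mind the look-alikes: they are no part of the job. Of the things shaped like the lock, the aluminium one is meant.

How it is judged (in metres and radians):
On the way, in this order (a step that is already met when the one before it is completed fails the run):
1. the lock lies face up in the middle of the pad, let go (angle between lock's own z axis and vertical above 3.04 rad and height (world z) of lock_face between 0.025 and 0.033 m and x of lock_face in the frame of pad between -0.025 and 0.025 m and y of lock_face in the frame of pad between -0.025 and 0.025 m and contact force between the fingers and lock below 0.2 N and linear speed of lock below 0.02 m/s), for 0.2 s.
2. the lens is centred over the lock (horizontal distance between lens and lock_face below 0.02 m), for 0.2 s.
At the end, for the whole second after the job is handed in: The lock lies flat, face up (within 0.1 rad), its centre within 25 mm of the pad's centre along each edge, at rest and released; the lens centre is within 20 mm of the lock's centre seen from above, and stays so (all of step 1 and horizontal distance between lens and lock_face below 0.02 m); the robot touches nothing.
It fails at once if the lock drops or topples (moves faster than 0.5 m/s or turns faster than 10 rad/s while not held) (contact force between the fingers and lock below 0.2 N and (linear speed of lock above 0.5 m/s or angular speed of lock above 10 rad/s)).
It fails at once if another thing on the bench is moved more than 30 mm (distance of any of padlock, cylinder, screwdriver, pin_jar, brush, key from where it was at the start of the episode above 0.03 m).
It also fails if it takes over 72 s, if anything falls off the work surface, if the arm or the gripper's body presses on something with over 40 N, if the wrist force passes 120 N, or if a joint passes its speed limit or range.

## Working session

There is one attempt and no reset: what is moved stays moved. The work goes in short steps, Python scripts to look and compute and a tool call to move; the robot and the scene stay as the last step left them, time stands still between calls to the robot, and variables do not carry over. Pictures are saved under pics/ and viewed, at most 13 in all, crops included, and the job is handed in when it is done.

Besides the shell and the picture viewer there is one more tool, called after "Emit:" by a JSON object that holds its "op" and its "data", one argument or row to a line. move_arm: Moves the arm, as the interface text tells. Its arguments: {"type":"object","properties":{"delta_rot":{"type":"array","items":{"type":"array","items":{"type":"number","minimum":-1,"maximum":1}}},"offset":{"type":"array","items":{"type":"array","items":{"type":"number","minimum":-1,"maximum":1}}},"fingers":{"type":"array","items":{"type":"number"}},"grip_force":{"type":"number"}},"required":["delta_rot","offset","fingers"]}

```bash
mkdir -p pics; ls; python3 - <<'E'
from plant import *
import cv2,numpy as np
for n in("top","side"):
    c=capture(n);cv2.imwrite(f"pics/{n}0.png",c["frame"]);R=cv2.Rodrigues(np.array(c["rvec"]))[0]
    print(n,np.round(c["K"],1).tolist(),(-R.T@np.array(c["tvec"]).ravel()).round(),R.round(2).tolist())
    np.savez(f"{n}0.npz",**c)
print(get_obs())
E
```

```text
pics
top [[584.3, 0.0, 314.4], [0.0, 584.3, 241.2], [0.0, 0.0, 1.0]] [ 363.  -32. 1213.] [[0.01, -1.0, 0.01], [-0.99, -0.01, -0.14], [0.14, -0.0, -0.99]]
side [[615.0, 0.0, 325.9], [0.0, 615.0, 239.6], [0.0, 0.0, 1.0]] [-112. -685. 1239.] [[0.72, -0.69, 0.01], [-0.53, -0.56, -0.64], [0.45, 0.46, -0.77]]
{'t': 0.1, 'joint_pos': array([-1.20671346e+00,  9.17704741e-02,  1.23177025e+00,  1.59741322e-05,
        1.81980106e+00, -5.66978341e-02]), 'qd': array([ 7.47768367e-04, -1.73614551e-03, -1.65515969e-03, -6.51917097e-05,
        1.53061727e-03, -2.25341659e-04]), 'joint_torque': array([ 3.97840748e-03, -4.47858274e+01, -4.07570243e+01,  7.00023375e-02,
        2.83928047e-02, -8.66739265e-05]), 'eef_pos': array([ 245.00365807, -547.43858316,  240.62506538]), 'orientation': array([-3.07062484e+00, -6.55739960e-01,  3.96357472e-04]), 'ft_force': array([-0.62326458, -0.04262052, -0.6695437 ]), 'wrist_torque': array([-0.02864992, -0.01179602, -0.01302561]), 'grasp_force': 0.0, 'finger_gap': 87.91598532192009}
```

View pics/top0.png

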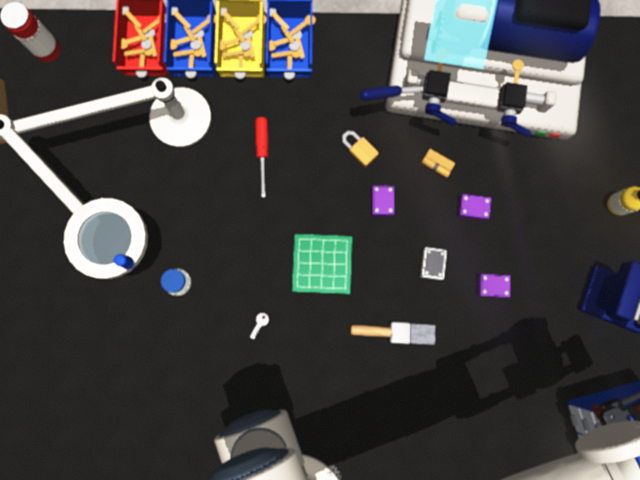

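View pics/side0.png

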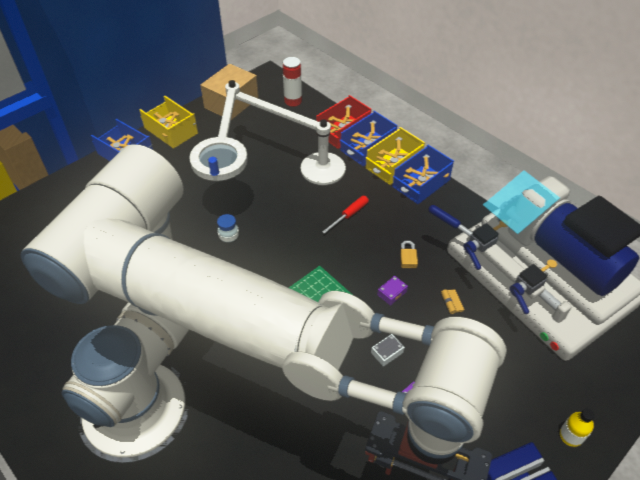

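The top view shows the aluminium lock at (434,263) with its dark back up, the pad at (322,264), the knob near (123,262), the lens at (105,238), the elbow at (5,125) and the post top at (163,88). In the side view the lock is at (388,349), the knob at (213,165) and the lens at (218,157).

```bash
cat > h.py <<'E'
import cv2,numpy as np
from scipy.spatial.transform import Rotation as Rn
def cam(c):
    R=cv2.Rodrigues(np.array(c["rvec"]).astype(float))[0];t=np.array(c["tvec"]).ravel();return np.array(c["K"]),R,t
def ray(c,p):
    K,R,t=cam(c);d=R.T@np.linalg.inv(K)@np.array([p[0],p[1],1.]);return -R.T@t,d/np.linalg.norm(d)
def onz(c,p,z):
    o,d=ray(c,p);return o+d*(z-o[2])/d[2]
def tri(c1,p1,c2,p2):
    o1,d1=ray(c1,p1);o2,d2=ray(c2,p2)
    s=np.linalg.lstsq(np.c_[d1,-d2],o2-o1,rcond=None)[0];a=o1+s[0]*d1;b=o2+s[1]*d2
    return (a+b)/2,np.linalg.norm(a-b)
def proj(c,X):
    K,R,t=cam(c);v=K@(R@np.asarray(X,float)+t);return v[:2]/v[2]
def hsv(c): return cv2.cvtColor(c["frame"],cv2.COLOR_BGR2HSV)
def blobs(m,x0,y0,x1,y1,amin=8):
    w=np.zeros(m.shape,np.uint8);w[y0:y1,x0:x1]=m[y0:y1,x0:x1].astype(np.uint8)*255
    cs,h=cv2.findContours(w,cv2.RETR_CCOMP,cv2.CHAIN_APPROX_NONE)
    return [(cv2.contourArea(k),k,h[0][i][3]) for i,k in enumerate(cs) if cv2.contourArea(k)>amin]
E
python3 - <<'E'
from h import *
T=dict(np.load("top0.npz"));S=dict(np.load("side0.npz"))
def show(n,c,m,box):
    for a,k,h in blobs(m,*box):
        M=cv2.moments(k);r=cv2.minAreaRect(k);print(n,"hole" if h>=0 else "out",a,(round(M['m10']/a,1),round(M['m01']/a,1)),[np.round(v,1) for v in r], cv2.boundingRect(k))
for n,c,lb,pb,kb in(("T",T,(410,240,460,290),(280,220,370,310),(105,245,145,275)),("S",S,(365,325,410,370),(280,260,355,320),(200,150,228,180))):
    H=hsv(c);h,s,v=cv2.split(H)
    show(n+"lock",c,(v>120)&(s<70),lb); show(n+"pad",c,(s>60)&(h>40)&(h<95)&(v>60),pb); show(n+"knob",c,(s>120)&(h>100)&(h<130)&(v>40),kb)
show("Tring",T,cv2.inRange(hsv(T),(0,0,150),(180,60,255))>0,(60,190,155,285))
show("Sring",S,cv2.inRange(hsv(S),(0,0,150),(180,60,255))>0,(180,130,255,185))
def crop(f,x,y,w,h,k): return cv2.resize(f[y:y+h,x:x+w],None,fx=k,fy=k,interpolation=cv2.INTER_CUBIC)
a=crop(T["frame"],0,70,200,215,2);b=crop(S["frame"],180,70,200,215,2)
a2=crop(T["frame"],409,238,50,50,3);b2=crop(S["frame"],363,324,50,50,3)
o=np.zeros((590,800,3),np.uint8);o[:430,:400]=a;o[:430,400:]=b;o[435:585,:150]=a2;o[435:585,400:550]=b2
cv2.imwrite("pics/crop0.png",o)
E
```

```text
Tlock out 661.0 (433.8, 263.2) [array([433.8, 263.1]), array([23.4, 31. ]), np.float64(6.3)] (422, 247, 25, 33)
Tpad out 3437.0 (321.9, 263.4) [array([321.9, 263.3]), array([59.7, 59.8]), np.float64(2.4)] (291, 233, 62, 62)
Tpad hole 9.5 (333.8, 263.8) [array([333.8, 263.8]), array([3.5, 2.8]), np.float64(45.0)] (332, 262, 5, 5)
Tpad hole 9.5 (309.8, 262.8) [array([309.8, 262.8]), array([3.5, 2.8]), np.float64(45.0)] (308, 261, 5, 5)
Tknob out 176.0 (123.3, 260.8) [array([123.5, 261. ]), array([20.6, 11.2]), np.float64(26.6)] (114, 254, 20, 15)
Slock out 792.5 (390.2, 342.8) [array([390.5, 344.5]), array([39., 37.]), np.float64(90.0)] (372, 325, 38, 40)
Slock hole 289.0 (387.7, 346.7) [array([387.7, 346.7]), array([15.8, 23. ]), np.float64(56.3)] (376, 337, 24, 20)
Slock out 41.0 (367.0, 330.1) [array([367.5, 330.5]), array([11.,  5.]), np.float64(90.0)] (365, 325, 6, 12)
Spad out 985.0 (317.3, 283.8) [array([320.5, 290. ]), array([52.5, 37.2]), np.float64(41.4)] (289, 265, 64, 37)
Sknob out 111.5 (213.1, 165.3) [array([212.8, 165.9]), array([18.3,  8.2]), np.float64(83.7)] (208, 157, 10, 19)
Tring out 3707.5 (97.9, 233.8) [array([102.5, 234. ]), array([88., 85.]), np.float64(90.0)] (60, 190, 86, 89)
Sring out 1099.5 (217.9, 152.7) [array([217.7, 155.8]), array([42.3, 54.4]), np.float64(57.7)] (190, 130, 57, 46)
Sring hole 14.5 (202.8, 149.8) [array([202.8, 149.8]), array([2.1, 7.1]), np.float64(45.0)] (200, 147, 7, 7)
Sring hole 10.0 (220.0, 143.0) [array([220., 143.]), array([6., 2.]), np.float64(-0.0)] (217, 142, 7, 3)
```

View pics/crop0.png

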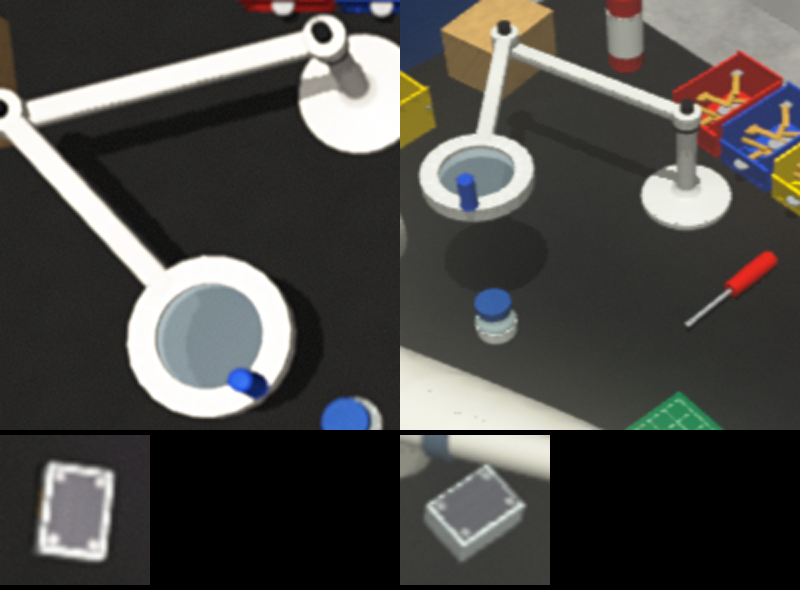

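The crop shows the lock's dark cover centred at about top (434.8,263) and side (387.7,346.7). The knob top is at (120,259.5) and (212.5,159.5), the elbow cap at (1,123.5) and (232,83.5), and the post cap at (161,86.5) and (323,122.5).

```bash
python3 - <<'E'
from h import *
T=dict(np.load("top0.npz"));S=dict(np.load("side0.npz"))
for n,a,b in(("lockback",(434.8,263),(387.7,346.7)),("knob",(120,259.5),(212.5,159.5)),("elbow",(1,123.5),(232,83.5)),("post",(161,86.5),(323,122.5)),("lens",(105.5,238),(218.5,157))):
    X,e=tri(T,a,S,b);print(n,X.round(1),round(e,1))
print("lock z26",onz(T,(434.8,263),26).round(1),onz(S,(387.7,346.7),26).round(1))
print("pad",onz(T,(321.9,263.3),3).round(1))
print("knob",onz(T,(120,259.5),224).round(1),onz(S,(212.5,159.5),224).round(1))
print("lens",onz(T,(105.5,238),179).round(1))
# lock yaw + size
H=hsv(T);h,s,v=cv2.split(H)
k=max(blobs((v>100)&(s<70),410,240,460,290),key=lambda q:q[0])[1]
P=np.array([onz(T,p,24)[:2] for p in cv2.boxPoints(cv2.minAreaRect(k))]);print(P.round(1).tolist(),[np.linalg.norm(P[i]-P[i-1]).round(1) for i in range(4)],[np.degrees(np.arctan2(*(P[i]-P[i-1])[::-1])).round(1) for i in range(4)])
# pad in side view: check corner
H=hsv(S);h,s,v=cv2.split(H)
k=np.concatenate([b[1] for b in blobs((s>60)&(h>40)&(h<95)&(v>60),280,260,355,320)]).reshape(-1,2)
q=k[k[:,1].argmin()];print("side top corner",q,onz(S,q,3).round(1))
H=hsv(T);h,s,v=cv2.split(H)
k=np.concatenate([b[1] for b in blobs((s>60)&(h>40)&(h<95)&(v>60),280,220,370,310)])
print("pad corners",[onz(T,p,3)[:2].round(1).tolist() for p in cv2.boxPoints(cv2.minAreaRect(k))])
E
```

```text
lockback [ 488.2 -282.7   24.9] 3.7
knob [468.4 296.7 217.6] 3.4
elbow [715.5 535.3 191.2] 6.2
post [798.  252.8 173.6] 2.8
lens [512.5 340.7 169. ] 2.7
lock z26 [ 489.6 -283.6   26. ] [ 486.  -282.2   26. ]
pad [489.  -53.4   3. ]
knob [469.  293.5 224. ] [463.5 291.7 224. ]
lens [512.1 336.3 179. ]
[[460.1, -253.6], [524.7, -261.8], [519.8, -310.5], [455.2, -301.9]] [np.float64(48.5), np.float64(65.2), np.float64(48.9), np.float64(65.2)] [np.float64(84.2), np.float64(-7.2), np.float64(-95.8), np.float64(172.4)]
side top corner [319 265] [546.    5.2   3. ]
pad corners [[428.9, 10.2], [553.9, 6.9], [549.9, -118.1], [425.0, -113.0]]
```

```bash
cat >> h.py <<'E'
def goal(psi,t):
    p,t=np.radians([psi,t]);z=[np.sin(t)*np.cos(p),np.sin(t)*np.sin(p),-np.cos(t)];y=[np.sin(p),-np.cos(p),0]
    return np.c_[np.cross(y,z),y,z]
def cmd(o,targets):
    "targets: (pos, psi, tilt) -> rows relative to the measured pose"
    R0=Rn.from_rotvec(o["orientation"]);p0=o["eef_pos"]
    print("pose",np.round(p0,1),"t",round(o["t"],2),"q",np.round(o["joint_pos"],2),"F",np.round(o["ft_force"],1),"gap",round(o["finger_gap"],1),round(o["grasp_force"],1))
    for p,psi,t in targets:
        R=Rn.from_matrix(goal(psi,t));d=(R0.inv()*R).as_rotvec()/np.radians(30);s=R0.inv().apply(np.array(p)-p0)/250
        print(np.round(d,3).tolist(),np.round(s,4).tolist(),"tgt",p,psi,t)
E
python3 - <<'E'
from plant import *
from h import *
cmd(get_obs(),[((489,-283,180),-30,0),((489,-283,180),-6.5,0)])
E
```

```text
pose [ 245.  -547.4  240.6] t 0.1 q [-1.21  0.09  1.23  0.    1.82 -0.06] F [-0.6 -0.  -0.7] gap 87.9 0.0
[-0.003, 0.001, 1.804] [1.3229, -0.5664, 0.2436] tgt (489, -283, 180) -30 0
[-0.003, 0.001, 1.02] [1.3229, -0.5664, 0.2436] tgt (489, -283, 180) -6.5 0
```

Emit:
{"op": "move_arm", "data": {
  "delta_rot": [
    [0,0,0.4],
    [0,0,0.8],
    [0,0,1],
    [0,0,1],
    [0,0,1],
    [0,0,1],
    [0,0,1]
  ],
  "offset": [
    [0.2,-0.1,0],
    [0.4,-0.2,0],
    [0.6,-0.3,0],
    [0.8,-0.4,0],
    [1,-0.5,0.1],
    [1,-0.566,0.2],
    [1,-0.566,0.2]
  ],
  "fingers": [-1,-1,-1,-1,-1,-1,-1]
}}

```text
t: 0.98
eef_pos: [414.8, -314.7, 189.0]
orientation: [-3.135, 0.158, 0.006]
ft_force: [-0.6, -0.3, -0.4]
finger_gap: 87.9
grasp_force: 0.0
```

```bash
python3 - <<'E'
from plant import *
from h import *
cmd(get_obs(),[((489,-283,180),-6.5,0),((489,-283,180),-6.5,-30),((489,-283,180),-6.5,-40),((489,-283,180),-6.5,30)])
E
```

```text
pose [ 414.8 -314.7  189. ] t 0.97 q [-0.71 -0.12  1.54 -0.    1.73  0.96] F [-0.6 -0.3 -0.4] gap 87.9 0.0
[-0.005, 0.008, 0.024] [0.2826, -0.1559, 0.0353] tgt (489, -283, 180) -6.5 0
[0.001, -0.992, 0.025] [0.2826, -0.1559, 0.0353] tgt (489, -283, 180) -6.5 -30
[0.003, -1.325, 0.025] [0.2826, -0.1559, 0.0353] tgt (489, -283, 180) -6.5 -40
[-0.011, 1.008, 0.022] [0.2826, -0.1559, 0.0353] tgt (489, -283, 180) -6.5 30
```

Emit:
{"op": "move_arm", "data": {
  "delta_rot": [
    [0,-0.35,0.02],
    [0,-0.7,0.02],
    [0,-1,0.02],
    [0,-1,0.02],
    [0,-1,0.02]
  ],
  "offset": [
    [0.14,-0.08,0.03],
    [0.282,-0.156,0.035],
    [0.282,-0.156,0.035],
    [0.282,-0.156,0.035],
    [0.282,-0.156,0.035]
  ],
  "fingers": [-1,-1,-1,-1,-1]
}}

```text
t: 1.6
eef_pos: [489.5, -286.0, 184.1]
orientation: [-3.006, 0.174, 0.799]
ft_force: [-0.8, -0.2, 0.6]
finger_gap: 87.7
grasp_force: 0.0
```

```bash
python3 - <<'E'
from plant import *
from h import *
cmd(get_obs(),[((489,-283,180),-6.5,0)])
E
```

```text
pose [ 489.5 -286.   184.1] t 1.6 q [-0.48  0.42  1.02 -0.22  2.17  1.12] F [-0.8 -0.2  0.6] gap 87.7 0.0
[0.006, 0.991, -0.004] [0.0051, -0.0116, 0.0157] tgt (489, -283, 180) -6.5 0
```

Emit:
{"op": "move_arm", "data": {
  "delta_rot": [
    [0,0.35,0],
    [0,0.7,0],
    [0,1,0],
    [0,1,0]
  ],
  "offset": [
    [0,0,0],
    [0,-0.01,0],
    [0,-0.01,0],
    [0,-0.01,0]
  ],
  "fingers": [-1,-1,-1,-1]
}}

```text
t: 2.1
eef_pos: [487.3, -283.0, 187.4]
orientation: [3.129, -0.183, 0.012]
ft_force: [1.2, -0.4, -0.5]
finger_gap: 87.9
grasp_force: 0.0
```

Emit:
{"op": "move_arm", "data": {
  "delta_rot": [
    [0,0.35,0],
    [0,0.7,0],
    [0,1,0],
    [0,1,0],
    [0,1,0]
  ],
  "offset": [
    [-0.05,0,0],
    [-0.1,0,0.1],
    [-0.15,0,0.15],
    [-0.15,0,0.2],
    [-0.15,0,0.2]
  ],
  "fingers": [-1,-1,-1,-1,-1]
}}

```text
t: 2.72
eef_pos: [453.1, -279.0, 134.3]
orientation: [2.999, -0.169, 0.801]
ft_force: [0.3, -0.2, -0.0]
finger_gap: 88.0
grasp_force: 0.0
```

```bash
python3 - <<'E'
from plant import *
from h import *
cmd(get_obs(),[((439,-277.5,70),-6.5,50),((483,-282.5,30),-6.5,50),((483,-282.5,22),-6.5,50)])
E
```

```text
pose [ 453.1 -279.   134.3] t 2.73 q [-0.82 -0.49  2.01  0.35  1.23  0.81] F [ 0.3 -0.2 -0. ] gap 88.0 0.0
[0.005, 0.669, 0.005] [-0.1774, -0.0005, 0.1948] tgt (439, -277.5, 70) -6.5 50
[0.005, 0.669, 0.005] [-0.1037, -0.0011, 0.4218] tgt (483, -282.5, 30) -6.5 50
[0.005, 0.669, 0.005] [-0.1197, -0.0012, 0.4496] tgt (483, -282.5, 22) -6.5 50
```

Emit:
{"op": "move_arm", "data": {
  "delta_rot": [
    [0,0.35,0],
    [0,0.67,0],
    [0,0.67,0],
    [0,0.67,0],
    [0,0.67,0],
    [0,0.67,0]
  ],
  "offset": [
    [-0.09,0,0.1],
    [-0.177,0,0.195],
    [-0.177,0,0.195],
    [-0.14,-0.001,0.31],
    [-0.104,-0.001,0.422],
    [-0.104,-0.001,0.422]
  ],
  "fingers": [-1,-1,-1,-1,-1,-1]
}}

```text
t: 3.48
eef_pos: [486.9, -283.3, 33.7]
orientation: [2.797, -0.148, 1.308]
ft_force: [-1.0, 0.0, 0.6]
finger_gap: 87.6
grasp_force: 0.0
```

```bash
python3 - <<'E'
from plant import *
from h import *
cmd(get_obs(),[((483,-282.5,22),-6.5,50)])
for n in("top","side"):cv2.imwrite(f"pics/{n}1.png",capture(n)["frame"])
a=cv2.imread("pics/top1.png")[180:340,350:520];b=cv2.imread("pics/side1.png")[260:420,300:470]
cv2.imwrite("pics/c1.png",cv2.resize(np.hstack([a,b]),None,fx=2.3,fy=2.3))
E
```

```text
pose [ 486.9 -283.3   33.7] t 3.48 q [-0.92 -0.46  2.31  0.87  0.82  0.29] F [-1.   0.   0.6] gap 87.6 0.0
[-0.001, -0.005, 0.014] [-0.0461, -0.0017, 0.0179] tgt (483, -282.5, 22) -6.5 50
```

View pics/c1.png

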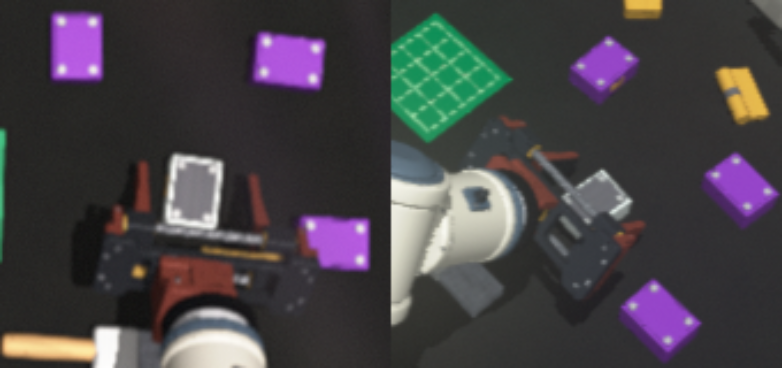

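The fingers straddle the lock, at crop (195,190), and its back is up. The gripper body passes above the purple block at crop (335,240), so I'll stop at z=24.

Emit:
{"op": "move_arm", "data": {
  "delta_rot": [
    [0,0,0.01],
    [0,0,0.01],
    [0,0,0.01],
    [0,0,0.01],
    [0,0,0.01],
    [0,0,0.01],
    [0,0,0.01],
    [0,0,0.01],
    [0,0,0.01],
    [0,0,0.01]
  ],
  "offset": [
    [-0.02,-0.005,0.008],
    [-0.041,-0.009,0.013],
    [-0.041,-0.009,0.013],
    [-0.041,-0.009,0.013],
    [-0.041,-0.009,0.013],
    [-0.041,-0.009,0.013],
    [-0.041,-0.009,0.013],
    [-0.041,-0.009,0.013],
    [-0.041,-0.009,0.013],
    [-0.041,-0.009,0.013]
  ],
  "fingers": [-1,-1,-1,1,1,1,1,1,1,1],
  "grip_force": 35
}}

```text
t: 4.82
eef_pos: [479.2, -280.1, 20.2]
orientation: [2.795, -0.164, 1.31]
ft_force: [0.3, -1.6, 6.5]
finger_gap: 43.8
grasp_force: 39.2
```

```bash
python3 - <<'E'
from plant import *
from h import *
cmd(get_obs(),[((483,-282.5,120),-6.5,50),((483,-282.5,120),-6.5,20),((480,-60,120),-6.5,20)])
E
```

```text
pose [ 479.2 -280.1   20.2] t 4.83 q [-0.93 -0.47  2.34  0.89  0.81  0.27] F [ 0.3 -1.6  6.5] gap 43.8 39.2
[0.006, -0.008, -0.004] [0.3171, 0.008, -0.2428] tgt (483, -282.5, 120) -6.5 50
[0.005, -1.008, -0.006] [0.3171, 0.008, -0.2428] tgt (483, -282.5, 120) -6.5 20
[0.005, -1.008, -0.006] [0.243, -0.8745, -0.3323] tgt (480, -60, 120) -6.5 20
```

Emit:
{"op": "move_arm", "data": {
  "delta_rot": [
    [0,0,0],
    [0,0,0],
    [0,-0.2,0],
    [0,-0.4,0],
    [0,-0.6,0],
    [0,-0.8,0],
    [0,-1,0],
    [0,-1,0],
    [0,-1,0],
    [0,-1,0],
    [0,-1,0]
  ],
  "offset": [
    [0.1,0,-0.08],
    [0.2,0,-0.16],
    [0.317,0,-0.243],
    [0.31,-0.15,-0.26],
    [0.3,-0.3,-0.28],
    [0.28,-0.45,-0.3],
    [0.27,-0.6,-0.31],
    [0.25,-0.75,-0.32],
    [0.243,-0.875,-0.332],
    [0.243,-0.875,-0.332],
    [0.243,-0.875,-0.332]
  ],
  "fingers": [1,1,1,1,1,1,1,1,1,1,1]
}}

```text
t: 6.2
eef_pos: [478.8, -59.5, 117.4]
orientation: [3.07, -0.179, 0.54]
ft_force: [-0.6, 0.3, -3.3]
finger_gap: 43.5
grasp_force: 35.0
```

Emit:
{"op": "move_arm", "data": {
  "delta_rot": [
    [0,-0.2,0],
    [0,-0.4,0],
    [0,-0.6,0],
    [0,-0.8,0],
    [0,-1,0],
    [0,-1,0],
    [0,-1,0]
  ],
  "offset": [
    [0,0,0],
    [0,0,0],
    [0,0,0],
    [0,0,0],
    [0,0,0],
    [0,0,0],
    [0,0,0]
  ],
  "fingers": [1,1,1,1,1,1,1]
}}

```text
t: 7.08
eef_pos: [479.5, -59.8, 118.4]
orientation: [-3.113, 0.183, 0.268]
ft_force: [-0.7, 0.4, -3.2]
finger_gap: 43.5
grasp_force: 35.0
```

```bash
python3 - <<'E'
from plant import *
from h import *
cmd(get_obs(),[((496,-53,80),-6.5,-40),((496,-53,50),-6.5,-40)])
E
```

```text
pose [479.5 -59.8 118.4] t 7.08 q [-0.19 -0.06  1.61 -0.01  1.76  1.5 ] F [-0.7  0.4 -3.2] gap 43.5 35.0
[-0.006, -1.006, -0.006] [0.0874, -0.0347, 0.1406] tgt (496, -53, 80) -6.5 -40
[-0.006, -1.006, -0.006] [0.1079, -0.0345, 0.2588] tgt (496, -53, 50) -6.5 -40
```

Emit:
{"op": "move_arm", "data": {
  "delta_rot": [
    [0,-0.2,0],
    [0,-0.4,0],
    [0,-0.6,0],
    [0,-0.8,0],
    [0,-1,0],
    [0,-1,0],
    [0,-1,0],
    [0,-1,0]
  ],
  "offset": [
    [0.02,-0.01,0.03],
    [0.04,-0.02,0.06],
    [0.06,-0.03,0.09],
    [0.075,-0.035,0.115],
    [0.087,-0.035,0.14],
    [0.1,-0.035,0.2],
    [0.108,-0.035,0.259],
    [0.108,-0.035,0.259]
  ],
  "fingers": [1,1,1,1,1,1,1,1]
}}

```text
t: 8.07
eef_pos: [495.2, -52.0, 49.7]
orientation: [-2.91, 0.169, 1.056]
ft_force: [0.0, -0.4, -3.4]
finger_gap: 44.1
grasp_force: 35.0
```

```bash
python3 - <<'E'
from plant import *
from h import *
cmd(get_obs(),[((496,-53,44),-6.5,-40),((496,-53,42),-6.5,-40)])
for n in("top","side"):cv2.imwrite(f"pics/{n}2.png",capture(n)["frame"])
a=cv2.imread("pics/top2.png")[170:330,240:410];b=cv2.imread("pics/side2.png")[200:360,240:410]
cv2.imwrite("pics/c2.png",cv2.resize(np.hstack([a,b]),None,fx=2.3,fy=2.3))
E
```

```text
pose [495.2 -52.   49.7] t 8.07 q [-0.16  0.48  1.25 -0.03  2.11  1.52] F [ 0.  -0.4 -3.4] gap 44.1 35.0
[-0.006, -0.004, -0.003] [0.0176, 0.0036, 0.0152] tgt (496, -53, 44) -6.5 -40
[-0.006, -0.004, -0.003] [0.0228, 0.0036, 0.0214] tgt (496, -53, 42) -6.5 -40
```

View pics/c2.png

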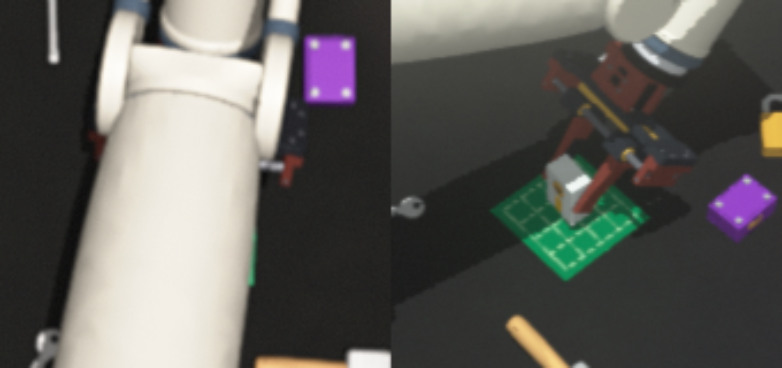

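The lock stands upright over the pad at side crop (570,190), with its bright face toward the base. I'll lower it gently now.

Emit:
{"op": "move_arm", "data": {
  "delta_rot": [
    [0,0,0],
    [0,0,0],
    [0,0,0],
    [0,0,0]
  ],
  "offset": [
    [0.008,0,0.007],
    [0.0165,0,0.014],
    [0.0191,0,0.0171],
    [0.0191,0,0.0171]
  ],
  "fingers": [1,1,1,1]
}}

```text
t: 8.68
eef_pos: [496.9, -52.1, 43.8]
orientation: [-2.91, 0.169, 1.057]
ft_force: [-0.7, 0.4, -2.9]
finger_gap: 44.0
grasp_force: 35.0
```

Emit:
{"op": "move_arm", "data": {
  "delta_rot": [
    [0,0,0],
    [0,0,0],
    [0,0,0]
  ],
  "offset": [
    [0.002,0,0.0023],
    [0.0039,0,0.0046],
    [0.0039,0,0.0046]
  ],
  "fingers": [1,1,1]
}}

```text
t: 9.05
eef_pos: [496.9, -52.1, 42.3]
orientation: [-2.91, 0.169, 1.057]
ft_force: [-0.9, 0.2, -2.3]
finger_gap: 43.8
grasp_force: 35.0
```

Emit:
{"op": "move_arm", "data": {
  "delta_rot": [
    [0,0,0],
    [0,0,0],
    [0,0,0]
  ],
  "offset": [
    [0.0013,0,0.0015],
    [0.0026,0,0.0031],
    [0.0026,0,0.0031]
  ],
  "fingers": [1,1,1]
}}

```text
t: 9.43
eef_pos: [497.0, -52.1, 42.1]
orientation: [-2.91, 0.169, 1.056]
ft_force: [-0.3, 1.1, 2.5]
finger_gap: 43.7
grasp_force: 35.0
```

Emit:
{"op": "move_arm", "data": {
  "delta_rot": [
    [0,0,0],
    [0,0,0],
    [0,0,0],
    [0,0,0],
    [0,0,0],
    [0,0,0],
    [0,0,0],
    [0,0,0]
  ],
  "offset": [
    [0,0,0],
    [0,0,0],
    [0,0,0],
    [0,0,0],
    [0,0,-0.1],
    [0,0,-0.25],
    [0,0,-0.45],
    [0,0,-0.45]
  ],
  "fingers": [0.2,-0.3,-1,-1,-1,-1,-1,-1]
}}

```text
t: 10.42
eef_pos: [571.0, -61.0, 130.5]
orientation: [-2.914, 0.169, 1.047]
ft_force: [0.2, -0.1, -0.0]
finger_gap: 87.5
grasp_force: 0.0
```

```bash
python3 - <<'E'
from plant import *
from h import *
cmd(get_obs(),[((489,-52.5,140),-6.5,-10),((470,-52.5,150),-6.5,20)])
c=capture("side");f=c["frame"][200:360,240:410];cv2.imwrite("pics/c3.png",cv2.resize(f,None,fx=3,fy=3))
np.savez("side3.npz",**c)
E
```

```text
pose [571.  -61.  130.5] t 10.43 q [-0.15  0.64  0.89 -0.03  2.31  1.52] F [ 0.2 -0.1 -0. ] gap 87.5 0.0
[-0.004, 0.984, -0.004] [-0.2784, 0.0042, 0.1804] tgt (489, -52.5, 140) -6.5 -10
[-0.003, 1.984, -0.005] [-0.3621, 0.013, 0.1976] tgt (470, -52.5, 150) -6.5 20
```

View pics/c3.png

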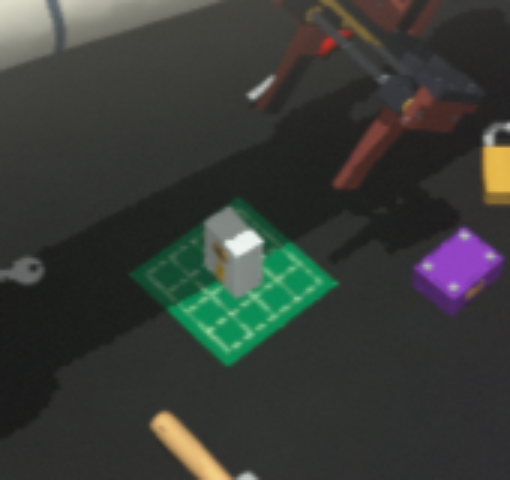

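The lock stands steady on the pad, its top at crop (234,227). I'll swing the tool round to the other side.

Emit:
{"op": "move_arm", "data": {
  "delta_rot": [
    [0,0.35,0],
    [0,0.7,0],
    [0,1,0],
    [0,1,0]
  ],
  "offset": [
    [-0.05,0,-0.08],
    [-0.15,0,-0.05],
    [-0.25,0,0],
    [-0.35,0.005,0.05]
  ],
  "fingers": [-1,-1,-1,-1]
}}

```text
t: 10.98
eef_pos: [490.0, -52.5, 173.0]
orientation: [-3.113, 0.181, 0.268]
ft_force: [-0.5, -0.1, 0.1]
finger_gap: 87.7
grasp_force: 0.0
```

Emit:
{"op": "move_arm", "data": {
  "delta_rot": [
    [0,0.35,0],
    [0,0.7,0],
    [0,1,0],
    [0,1,0]
  ],
  "offset": [
    [-0.1,0,0],
    [-0.2,0,0],
    [-0.3,0,0],
    [-0.3,0,0]
  ],
  "fingers": [-1,-1,-1,-1]
}}

```text
t: 11.48
eef_pos: [417.7, -44.2, 185.3]
orientation: [3.068, -0.179, 0.551]
ft_force: [0.2, 1.2, 0.1]
finger_gap: 87.9
grasp_force: 0.0
```

```bash
python3 - <<'E'
from plant import *
from h import *
S=dict(np.load("side3.npz"));print(onz(S,(318,275.7),63).round(1))
cmd(get_obs(),[((418,-43,90),-6.5,50),((478,-50,39),-6.5,50)])
E
```

```text
[490.2 -50.   63. ]
pose [417.7 -44.2 185.3] t 11.47 q [-0.21 -0.77  2.04  0.03  1.51  1.48] F [0.2 1.2 0.1] gap 87.9 0.0
[0.002, 0.989, -0.006] [-0.1318, -0.0044, 0.3577] tgt (418, -43, 90) -6.5 50
[0.002, 0.989, -0.006] [0.0238, -0.0042, 0.6329] tgt (478, -50, 39) -6.5 50
```

```bash
python3 - <<'E'
import numpy as np
from scipy.optimize import least_squares
D=[([245,-547.4,240.6],[.0918,1.2318,1.8198]),([414.8,-314.7,189],[-.12,1.54,1.73]),([479.5,-59.8,118.4],[-.06,1.61,1.76]),([495.2,-52,49.7],[.48,1.25,2.11]),([571,-61,130.5],[.64,.89,2.31]),([417.7,-44.2,185.3],[-.77,2.04,1.51])]
A=[];b=[]
for p,q in D:
    a,c,s=q[0],q[0]+q[1],sum(q)
    A+= [[1,0,np.sin(a),np.sin(c),np.sin(s)],[0,1,np.cos(a),np.cos(c),np.cos(s)]];b+=[np.hypot(p[0],p[1]),p[2]]
x,res,_,_=np.linalg.lstsq(np.array(A),np.array(b),rcond=None);print(x.round(1),(np.array(A)@x-b).round(1))
a,h,l1,l2,L=x
def ik(r,z,t):
    t=np.radians(t);wr=r-L*np.sin(t)-a;wz=z+L*np.cos(t)-h;d=np.hypot(wr,wz)
    c3=(d*d-l1*l1-l2*l2)/2/l1/l2
    if abs(c3)>1:return "out"
    q3=np.arccos(c3);q2=np.arctan2(wr,wz)-np.arctan2(l2*np.sin(q3),l1+l2*c3);return np.round([q2,q3,np.pi-t-q2-q3],2)
for r,z in((481,39),(430,90)):
  for t in(50,45,40,35,30):print(r,z,t,ik(r,z,t))
for t in(-40,-45,-50,-55,-60):print("flat",ik(498,28,t))
E
```

```text
[-16.9  92.7 407.7 598.7 403. ] [ 0.6  1.6  2.2 -4.6  6.5 -3.6  5.5  1.1 -8.5  5.  -6.3  0.5]
481 39 50 [-1.35  2.73  0.89]
481 39 45 [-1.2   2.63  0.93]
481 39 40 [-1.07  2.54  0.97]
481 39 35 [-0.95  2.45  1.02]
481 39 30 [-0.83  2.37  1.08]
430 90 50 [-1.55  2.69  1.12]
430 90 45 [-1.38  2.6   1.14]
430 90 40 [-1.24  2.52  1.17]
430 90 35 [-1.11  2.43  1.21]
430 90 30 [-0.99  2.35  1.25]
flat [0.48 1.29 2.07]
flat [0.55 1.23 2.14]
flat [0.63 1.17 2.22]
flat [0.7  1.11 2.29]
flat [0.78 1.06 2.36]
```

```bash
python3 - <<'E'
from plant import *
from h import *
cmd(get_obs(),[((480,-50,150),-6.5,28),((480,-50,90),-6.5,28),((480,-50,41),-6.5,28)])
E
```

```text
pose [417.7 -44.2 185.3] t 11.47 q [-0.21 -0.77  2.04  0.03  1.51  1.48] F [0.2 1.2 0.1] gap 87.9 0.0
[0.0, 0.255, -0.006] [0.1856, -0.0056, 0.2194] tgt (480, -50, 150) -6.5 28
[0.0, 0.255, -0.006] [0.1022, -0.0053, 0.4444] tgt (480, -50, 90) -6.5 28
[0.0, 0.255, -0.006] [0.0341, -0.0051, 0.6282] tgt (480, -50, 41) -6.5 28
```

Emit:
{"op": "move_arm", "data": {
  "delta_rot": [
    [0,0.1,0],
    [0,0.25,0],
    [0,0.255,0],
    [0,0.255,0],
    [0,0.255,0]
  ],
  "offset": [
    [0.1,0,0.1],
    [0.186,-0.005,0.22],
    [0.14,-0.005,0.33],
    [0.102,-0.005,0.444],
    [0.102,-0.005,0.444]
  ],
  "fingers": [-1,-1,-1,-1,-1]
}}

```text
t: 12.1
eef_pos: [479.5, -49.9, 85.9]
orientation: [3.023, -0.177, 0.734]
ft_force: [0.2, -0.0, -0.2]
finger_gap: 87.7
grasp_force: 0.0
```

```bash
python3 - <<'E'
from plant import *
from h import *
cmd(get_obs(),[((480,-50,41),-6.5,28)])
E
```

```text
pose [479.5 -49.9  85.9] t 12.1 q [-0.2  -0.68  2.2   0.05  1.15  1.48] F [ 0.2 -0.  -0.2] gap 87.7 0.0
[-0.001, 0.024, -0.006] [-0.0806, 0.0005, 0.1607] tgt (480, -50, 41) -6.5 28
```

Emit:
{"op": "move_arm", "data": {
  "delta_rot": [
    [0,0.02,0],
    [0,0.02,0],
    [0,0.02,0],
    [0,0.02,0],
    [0,0.02,0]
  ],
  "offset": [
    [-0.03,0,0.06],
    [-0.06,0,0.12],
    [-0.079,0,0.157],
    [-0.079,0,0.157],
    [-0.079,0,0.157]
  ],
  "fingers": [-1,-1,-1,-1,-1]
}}

```text
t: 12.72
eef_pos: [483.4, -50.6, 48.5]
orientation: [3.014, -0.176, 0.763]
ft_force: [-0.2, 0.3, 0.0]
finger_gap: 87.6
grasp_force: 0.0
```

Emit:
{"op": "move_arm", "data": {
  "delta_rot": [
    [0,0,0],
    [0,0,0],
    [0,0,0],
    [0,0,0],
    [0,0,0],
    [0,0,0]
  ],
  "offset": [
    [0,0,0],
    [0,0,0],
    [0,0,0],
    [0,0,0],
    [0,0,0],
    [0,0,0]
  ],
  "fingers": [-0.4,0,0.1,1,1,1],
  "grip_force": 35
}}

```text
t: 13.48
eef_pos: [483.1, -50.5, 47.8]
orientation: [3.015, -0.176, 0.762]
ft_force: [-1.0, 0.1, 0.9]
finger_gap: 43.8
grasp_force: 35.0
```

```bash
python3 - <<'E'
from plant import *
from h import *
cmd(get_obs(),[((480,-52,120),-6.5,28),((490,-53,120),-6.5,0)])
c=capture("side");f=c["frame"][200:360,240:410];cv2.imwrite("pics/c4.png",cv2.resize(f,None,fx=3,fy=3))
E
```

```text
pose [483.1 -50.5  47.8] t 13.47 q [-0.2  -0.66  2.26  0.05  1.05  1.47] F [-1.   0.1  0.9] gap 43.8 35.0
[0.0, -0.012, -0.006] [0.127, 0.007, -0.2597] tgt (480, -52, 120) -6.5 28
[-0.001, -0.945, -0.006] [0.1624, 0.0063, -0.2406] tgt (490, -53, 120) -6.5 0
```

View pics/c4.png

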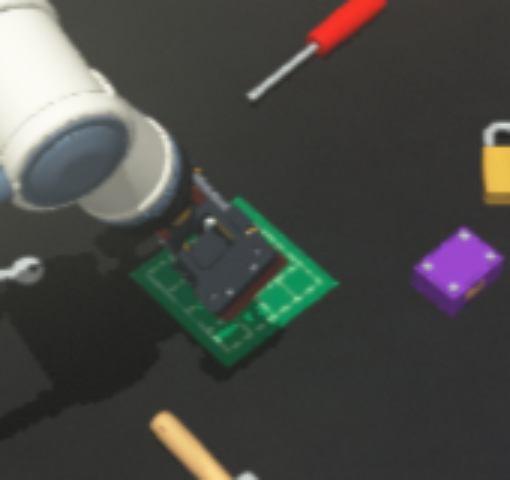

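Gripped at a gap of 43.8 mm, with the lock hidden between the fingers at crop (235,260). I'll lift and rotate.

Emit:
{"op": "move_arm", "data": {
  "delta_rot": [
    [0,0,0],
    [0,0,0],
    [0,-0.15,0],
    [0,-0.35,0],
    [0,-0.55,0],
    [0,-0.75,0],
    [0,-0.95,0],
    [0,-0.95,0]
  ],
  "offset": [
    [0.03,0,-0.06],
    [0.06,0,-0.12],
    [0.1,0,-0.18],
    [0.13,0.003,-0.22],
    [0.16,0.006,-0.24],
    [0.16,0.006,-0.24],
    [0.16,0.006,-0.24],
    [0.16,0.006,-0.24]
  ],
  "fingers": [1,1,1,1,1,1,1,1]
}}

```text
t: 14.52
eef_pos: [490.9, -53.1, 119.9]
orientation: [-3.135, 0.182, 0.004]
ft_force: [0.3, 0.2, -3.8]
finger_gap: 43.9
grasp_force: 35.0
```

Emit:
{"op": "move_arm", "data": {
  "delta_rot": [
    [0,-0.2,0],
    [0,-0.4,0],
    [0,-0.6,0],
    [0,-0.8,0],
    [0,-1,0],
    [0,-1,0]
  ],
  "offset": [
    [0,0,0],
    [0,0,0],
    [0,0,0],
    [0,0,0],
    [0,0,0],
    [0,0,0]
  ],
  "fingers": [1,1,1,1,1,1]
}}

```text
t: 15.28
eef_pos: [490.1, -53.0, 118.3]
orientation: [-2.999, 0.174, 0.806]
ft_force: [0.2, 0.1, -3.0]
finger_gap: 43.9
grasp_force: 35.0
```

```bash
python3 - <<'E'
from plant import *
from h import *
cmd(get_obs(),[((503.5,-54.7,80),-6.5,-58),((503.5,-54.7,50),-6.5,-61.6)])
E
```

```text
pose [490.1 -53.  118.3] t 15.28 q [-0.16  0.28  1.32 -0.02  2.07  1.52] F [ 0.2  0.1 -3. ] gap 43.9 35.0
[-0.006, -0.93, -0.002] [0.1238, 0.0009, 0.1054] tgt (503.5, -54.7, 80) -6.5 -58
[-0.006, -1.05, -0.001] [0.184, 0.0011, 0.2092] tgt (503.5, -54.7, 50) -6.5 -61.6
```

Emit:
{"op": "move_arm", "data": {
  "delta_rot": [
    [0,-0.2,0],
    [0,-0.4,0],
    [0,-0.6,0],
    [0,-0.8,0],
    [0,-1,0],
    [0,-1,0],
    [0,-1,0],
    [0,-1,0]
  ],
  "offset": [
    [0.03,0,0.02],
    [0.05,0,0.04],
    [0.08,0,0.06],
    [0.1,0,0.08],
    [0.124,0,0.105],
    [0.16,0,0.16],
    [0.184,0,0.21],
    [0.184,0,0.21]
  ],
  "fingers": [1,1,1,1,1,1,1,1]
}}

```text
t: 16.27
eef_pos: [502.5, -54.3, 50.9]
orientation: [-2.665, 0.154, 1.54]
ft_force: [-0.7, -0.9, -2.2]
finger_gap: 44.3
grasp_force: 35.0
```

```bash
python3 - <<'E'
from plant import *
from h import *
cmd(get_obs(),[((503.5,-54.7,28),-6.5,-61.6),((503.5,-54.7,24),-6.5,-61.6),((503.5,-54.7,22),-6.5,-61.6)])
c=capture("side");f=c["frame"][200:360,240:410];cv2.imwrite("pics/c5.png",cv2.resize(f,None,fx=3,fy=3))
E
```

```text
pose [502.5 -54.3  50.9] t 16.27 q [-0.15  0.78  0.99 -0.05  2.42  1.51] F [-0.7 -0.9 -2.2] gap 44.3 35.0
[-0.006, -0.052, -0.0] [0.0815, 0.0013, 0.0421] tgt (503.5, -54.7, 28) -6.5 -61.6
[-0.006, -0.052, -0.0] [0.0954, 0.0013, 0.0501] tgt (503.5, -54.7, 24) -6.5 -61.6
[-0.006, -0.052, -0.0] [0.1023, 0.0013, 0.0541] tgt (503.5, -54.7, 22) -6.5 -61.6
```

View pics/c5.png

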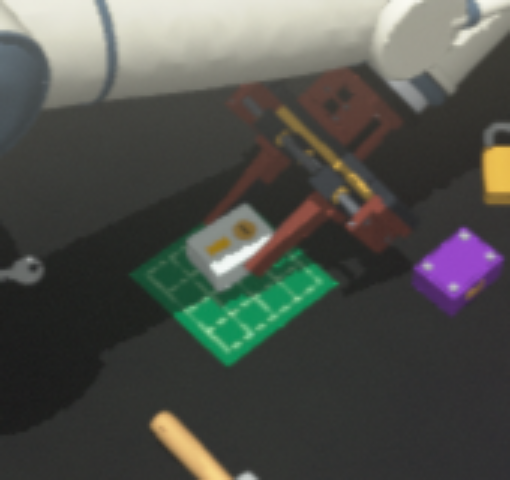

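The face, with its brass plug and yellow plate, is up and level at crop (230,245), over the pad. I'll lower it.

Emit:
{"op": "move_arm", "data": {
  "delta_rot": [
    [0,-0.05,0],
    [0,-0.05,0],
    [0,-0.05,0],
    [0,-0.05,0],
    [0,-0.05,0]
  ],
  "offset": [
    [0.04,0,0.02],
    [0.081,0,0.042],
    [0.0954,0,0.05],
    [0.0954,0,0.05],
    [0.0954,0,0.05]
  ],
  "fingers": [1,1,1,1,1]
}}

```text
t: 16.95
eef_pos: [504.1, -54.4, 24.3]
orientation: [-2.643, 0.153, 1.576]
ft_force: [0.3, 0.2, -3.2]
finger_gap: 43.8
grasp_force: 35.0
```

Emit:
{"op": "move_arm", "data": {
  "delta_rot": [
    [0,0,0],
    [0,0,0],
    [0,0,0]
  ],
  "offset": [
    [0.0025,0,0.0015],
    [0.0052,0,0.003],
    [0.0052,0,0.003]
  ],
  "fingers": [1,1,1]
}}

```text
t: 17.32
eef_pos: [503.9, -54.4, 22.9]
orientation: [-2.643, 0.153, 1.576]
ft_force: [0.2, -0.1, -1.7]
finger_gap: 43.7
grasp_force: 35.0
```

Emit:
{"op": "move_arm", "data": {
  "delta_rot": [
    [0,0,0],
    [0,0,0],
    [0,0,0]
  ],
  "offset": [
    [0.0017,0,0.001],
    [0.0035,0,0.002],
    [0.0035,0,0.002]
  ],
  "fingers": [1,1,1]
}}

```text
t: 17.7
eef_pos: [504.0, -54.4, 22.8]
orientation: [-2.642, 0.153, 1.577]
ft_force: [0.3, 0.4, 5.3]
finger_gap: 43.7
grasp_force: 35.0
```

Emit:
{"op": "move_arm", "data": {
  "delta_rot": [
    [0,0,0],
    [0,0,0],
    [0,0,0],
    [0,0,0],
    [0,0,0],
    [0,0,0],
    [0,0,0],
    [0,0,0]
  ],
  "offset": [
    [0,0,0],
    [0,0,0],
    [0,0,0],
    [0,0,0],
    [0,0,-0.1],
    [-0.05,0,-0.25],
    [-0.2,0,-0.4],
    [-0.3,0,-0.4]
  ],
  "fingers": [0.2,-0.3,-1,-1,-1,-1,-1,-1]
}}

```text
t: 18.7
eef_pos: [557.2, -60.9, 136.8]
orientation: [-2.646, 0.153, 1.571]
ft_force: [0.6, -0.5, 0.5]
finger_gap: 87.9
grasp_force: 0.0
```

```bash
python3 - <<'E'
from plant import *
from h import *
cmd(get_obs(),[((560,-54,250),-6.5,-30),((560,-54,280),-6.5,0)])
S=capture("side");T=capture("top");np.savez("side6.npz",**S);np.savez("top6.npz",**T)
H=hsv(S);h,s,v=cv2.split(H)
for a,k,o in blobs((v>110)&(s<70),285,255,360,310):print("S",a,cv2.minAreaRect(k),o)
f=S["frame"][230:330,270:380];g=T["frame"][210:310,270:380]
cv2.imwrite("pics/c6.png",cv2.resize(np.hstack([f,g]),None,fx=3.6,fy=3.6,interpolation=cv2.INTER_CUBIC))
E
```

```text
pose [557.2 -60.9 136.8] t 18.7 q [-0.15  0.9   0.67 -0.06  2.64  1.5 ] F [ 0.6 -0.5  0.5] gap 87.9 0.0
[-0.005, 1.046, -0.002] [-0.3936, -0.0293, -0.2236] tgt (560, -54, 250) -6.5 -30
[-0.005, 2.046, -0.004] [-0.499, -0.0294, -0.2811] tgt (560, -54, 280) -6.5 0
S 481.0 ((318.2461242675781, 288.06475830078125), (20.658708572387695, 27.85686683654785), 59.74356460571289) -1
S 35.0 ((312.88458251953125, 288.076904296875), (4.992301940917969, 9.15255355834961), 56.3099365234375) 0
S 49.0 ((321.5, 283.0), (7.77817440032959, 7.77817440032959), 45.0) 0
```

View pics/c6.png

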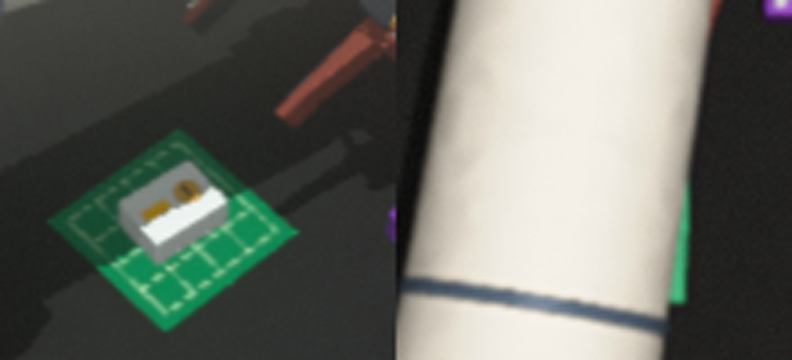

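The lock lies flat, face up, centred near side pixel (318,286) on the pad. Next I'll lift away and go to the lamp.

Emit:
{"op": "move_arm", "data": {
  "delta_rot": [
    [0,0.2,0],
    [0,0.5,0],
    [0,0.8,0],
    [0,1,0],
    [0,1,0]
  ],
  "offset": [
    [-0.1,0,-0.06],
    [-0.2,0,-0.12],
    [-0.3,0,-0.18],
    [-0.4,-0.03,-0.22],
    [-0.4,-0.03,-0.22]
  ],
  "fingers": [-1,-1,-1,-1,-1]
}}

```text
t: 19.42
eef_pos: [557.6, -53.1, 253.1]
orientation: [-2.99, 0.172, 0.835]
ft_force: [0.2, 0.6, -0.1]
finger_gap: 87.8
grasp_force: 0.0
```

Emit:
{"op": "move_arm", "data": {
  "delta_rot": [
    [0,0.3,0],
    [0,0.6,0],
    [0,1,0],
    [0,1,0],
    [0,1,0],
    [0,1,0]
  ],
  "offset": [
    [-0.05,-0.15,-0.05],
    [-0.1,-0.3,-0.05],
    [-0.15,-0.5,-0.05],
    [-0.2,-0.7,-0.05],
    [-0.25,-0.9,-0.05],
    [-0.25,-0.9,-0.05]
  ],
  "fingers": [-1,-1,-1,-1,-1,-1]
}}

```text
t: 20.18
eef_pos: [536.9, 178.3, 289.7]
orientation: [-3.135, 0.174, 0.053]
ft_force: [0.5, 0.4, -0.5]
finger_gap: 88.0
grasp_force: 0.0
```

```bash
python3 - <<'E'
from plant import *
from h import *
o=get_obs();cmd(o,[((468,294,270),-45,0),((468,294,205),-45,0)])
S=capture("side");T=capture("top");np.savez("side7.npz",**S);np.savez("top7.npz",**T)
f=S["frame"][230:330,270:380];g=T["frame"][210:310,270:380]
o=np.zeros((600,800,3),np.uint8);o[:300,:330]=cv2.resize(f,None,fx=3,fy=3,interpolation=2);o[:300,335:665]=cv2.resize(g,None,fx=3,fy=3,interpolation=2)
o[305:590,:400]=cv2.resize(T["frame"][80:270,0:200],(400,380))[95:];o[305:600,400:]=cv2.resize(S["frame"][100:248,150:350],(400,295))
cv2.imwrite("pics/c7.png",o)
H=hsv(T);h,s,v=cv2.split(H)
for a,k,q in blobs((v>110)&(s<90)&~((h>40)&(h<95)&(s>60)),300,240,350,290,60):
    r=cv2.minAreaRect(k);print("lockT",a,r,onz(T,r[0],27).round(1))
E
```

```text
pose [536.9 178.3 289.7] t 20.18 q [0.25 0.04 1.2  0.01 1.93 1.94] F [ 0.5  0.4 -0.5] gap 88.0 0.0
[0.022, 0.063, 1.287] [-0.3222, -0.4293, 0.0898] tgt (468, 294, 270) -45 0
[0.022, 0.063, 1.287] [-0.3133, -0.4294, 0.3497] tgt (468, 294, 205) -45 0
lockT 660.0 ((321.8923645019531, 261.361572265625), (24.682910919189453, 30.7606143951416), 7.125016689300537) [490.5 -52.9  27. ]
```

View pics/c7.png

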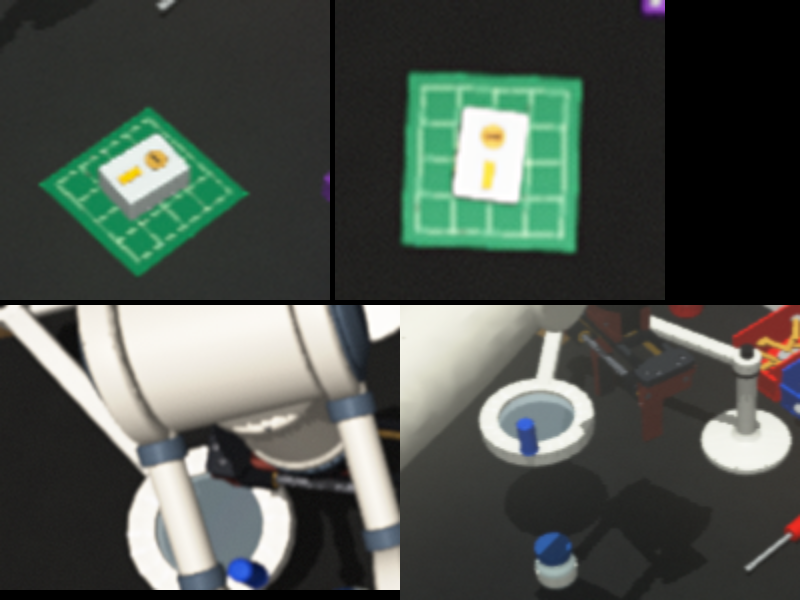

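The lock lies at top (322,261), which is (490,-53), in the middle of the pad. The knob is unmoved, with its top at top-view crop (240,568).

Emit:
{"op": "move_arm", "data": {
  "delta_rot": [
    [0,0,-0.3],
    [0,0.06,-0.6],
    [0,0.06,-1],
    [0,0.06,-1],
    [0,0.06,-1]
  ],
  "offset": [
    [-0.1,-0.15,0.05],
    [-0.2,-0.3,0.08],
    [-0.322,-0.43,0.08],
    [-0.322,-0.43,0.08],
    [-0.322,-0.43,0.08]
  ],
  "fingers": [-1,-1,-1,-1,-1]
}}

```text
t: 20.9
eef_pos: [470.2, 290.2, 274.2]
orientation: [-3.071, -0.629, -0.004]
ft_force: [0.1, 0.7, 0.5]
finger_gap: 87.8
grasp_force: 0.0
```

```bash
python3 - <<'E'
from plant import *
from h import *
cmd(get_obs(),[((468,294,260),45,0),((468,294,205),45,0)])
E
```

```text
pose [470.2 290.2 274.2] t 20.9 q [ 0.49 -0.03  1.3   0.01  1.87  1.66] F [0.1 0.7 0.5] gap 87.8 0.0
[-0.011, -0.009, -0.728] [-0.0024, -0.0169, 0.0569] tgt (468, 294, 260) 45 0
[-0.011, -0.009, -0.728] [-0.0032, -0.0155, 0.2769] tgt (468, 294, 205) 45 0
```

Emit:
{"op": "move_arm", "data": {
  "delta_rot": [
    [0,0,-0.35],
    [0,0,-0.73],
    [0,0,-0.73],
    [0,0,-0.73],
    [0,0,-0.73],
    [0,0,-0.73]
  ],
  "offset": [
    [0,-0.016,0],
    [0,-0.016,0.05],
    [0,-0.016,0.12],
    [0,-0.016,0.2],
    [0,-0.016,0.27],
    [0,-0.016,0.27]
  ],
  "fingers": [-1,-1,-1,-1,-1,-1]
}}

```text
t: 21.65
eef_pos: [467.5, 295.0, 205.5]
orientation: [-2.895, -1.202, -0.002]
ft_force: [-0.2, -0.3, 0.8]
finger_gap: 87.6
grasp_force: 0.0
```

Emit:
{"op": "move_arm", "data": {
  "delta_rot": [
    [0,0,0],
    [0,0,0],
    [0,0,0],
    [0,0,0],
    [0,0,0],
    [0,0,0],
    [0,0,0]
  ],
  "offset": [
    [0,0,0],
    [0,0,0],
    [0,0,0],
    [0,0,0],
    [0,0,0],
    [0,0,0],
    [0,0,0]
  ],
  "fingers": [0,0.5,1,1,1,1,1],
  "grip_force": 25
}}

```text
t: 22.52
eef_pos: [467.9, 295.8, 208.0]
orientation: [-2.893, -1.205, -0.009]
ft_force: [-0.0, -0.3, 0.4]
finger_gap: 21.3
grasp_force: 25.4
```

```bash
python3 - <<'E'
from plant import *
from h import *
o=get_obs()
# lamp: knob path straight, head direction at each
P=np.array([798,253.]);p0=o["eef_pos"][:2]
def head(k):
    d=k-P;D=np.hypot(*d);a=np.arctan2(d[1],d[0])-np.arccos((300**2+D*D-352**2)/(600*D));E=P+300*np.array([np.cos(a),np.sin(a)]);u=k-E
    return np.degrees(np.arctan2(u[1],u[0]))
k1=np.array([488.,-115]);h0=head(p0);print("h0",h0,"h1",head(k1))
tg=[]
for s in(0,.25,.5,.75,1):
    k=p0+s*(k1-p0);tg.append(((*k.round(1),o["eef_pos"][2]),45+head(k)-h0,0))
cmd(o,tg)
E
```

```text
h0 -135.51932321697822 h1 -91.69882033479958
pose [467.9 295.8 208. ] t 22.52 q [ 0.5  -0.04  1.43  0.01  1.75  1.28] F [-0.  -0.3  0.4] gap 21.3 25.4
[-0.009, -0.015, 0.008] [-0.0001, -0.0001, -0.0] tgt (np.float64(467.9), np.float64(295.8), np.float64(207.9509663017155)) 45.0 0
[-0.006, -0.017, -0.592] [-0.2774, 0.3036, -0.0036] tgt (np.float64(473.0), np.float64(193.1), np.float64(207.9509663017155)) 62.995133299990755 0
[-0.004, -0.017, -1.071] [-0.555, 0.6071, -0.0073] tgt (np.float64(478.0), np.float64(90.4), np.float64(207.9509663017155)) 77.35884603064311 0
[-0.003, -0.018, -1.36] [-0.8326, 0.9105, -0.0109] tgt (np.float64(483.0), np.float64(-12.3), np.float64(207.9509663017155)) 86.03983835046391 0
[-0.003, -0.018, -1.453] [-1.1102, 1.214, -0.0146] tgt (np.float64(488.0), np.float64(-115.0), np.float64(207.9509663017155)) 88.82050288217864 0
```

Emit:
{"op": "move_arm", "data": {
  "delta_rot": [
    [0,0,-0.1],
    [0,0,-0.2],
    [0,0,-0.3],
    [0,0,-0.4],
    [0,0,-0.5],
    [0,0,-0.59],
    [0,0,-0.68],
    [0,0,-0.76],
    [0,0,-0.84],
    [0,0,-0.92],
    [0,0,-1],
    [0,0,-1],
    [0,0,-1]
  ],
  "offset": [
    [-0.046,0.05,0],
    [-0.092,0.101,0],
    [-0.139,0.152,0],
    [-0.185,0.202,0],
    [-0.231,0.253,0],
    [-0.277,0.304,0],
    [-0.324,0.354,0],
    [-0.37,0.405,0],
    [-0.416,0.455,0],
    [-0.463,0.506,0],
    [-0.51,0.557,0],
    [-0.555,0.607,0],
    [-0.555,0.607,0]
  ],
  "fingers": [1,1,1,1,1,1,1,1,1,1,1,1,1]
}}

```text
t: 24.15
eef_pos: [479.1, 90.2, 207.9]
orientation: [-2.486, -1.915, -0.018]
ft_force: [1.9, -0.6, 5.2]
finger_gap: 21.7
grasp_force: 25.0
```

```bash
python3 - <<'E'
from plant import *
from h import *
o=get_obs();z=o["eef_pos"][2]
cmd(o,[((483,-12,206),86,0),((488,-115,206),88.8,0)])
E
```

```text
pose [479.1  90.2 207.9] t 24.15 q [ 0.11 -0.22  1.59  0.01  1.77  0.37] F [ 1.9 -0.6  5.2] gap 21.7 25.0
[0.01, -0.021, -0.359] [-0.3914, 0.1193, 0.0036] tgt (483, -12, 206) 86 0
[0.01, -0.021, -0.453] [-0.7846, 0.2438, -0.0004] tgt (488, -115, 206) 88.8 0
```

Emit:
{"op": "move_arm", "data": {
  "delta_rot": [
    [0,0,-0.06],
    [0,0,-0.12],
    [0,0,-0.18],
    [0,0,-0.24],
    [0,0,-0.3],
    [0,0,-0.36],
    [0,0,-0.38],
    [0,0,-0.4],
    [0,0,-0.42],
    [0,0,-0.43],
    [0,0,-0.44],
    [0,0,-0.45],
    [0,0,-0.45],
    [0,0,-0.45]
  ],
  "offset": [
    [-0.065,0.02,0],
    [-0.13,0.04,0],
    [-0.196,0.06,0],
    [-0.26,0.08,0],
    [-0.326,0.1,0],
    [-0.391,0.12,0],
    [-0.457,0.14,0],
    [-0.522,0.161,0],
    [-0.588,0.182,0],
    [-0.653,0.202,0],
    [-0.72,0.223,0],
    [-0.785,0.244,0],
    [-0.785,0.244,0],
    [-0.785,0.244,0]
  ],
  "fingers": [1,1,1,1,1,1,1,1,1,1,1,1,1,1]
}}

```text
t: 25.9
eef_pos: [488.7, -114.9, 207.7]
orientation: [2.245, 2.196, 0.019]
ft_force: [3.2, -0.1, 11.5]
finger_gap: 21.4
grasp_force: 25.0
```

Emit:
{"op": "move_arm", "data": {
  "delta_rot": [
    [0,0,0],
    [0,0,0],
    [0,0,0],
    [0,0,0],
    [0,0,0],
    [0,0,0],
    [0,0,0],
    [0,0,0],
    [0,0,0]
  ],
  "offset": [
    [0,0,0],
    [0,0,0],
    [0,0,0],
    [0,0,0],
    [0,0,-0.1],
    [0,0,-0.25],
    [0,0,-0.4],
    [0.2,0.5,-0.4],
    [0.4,0.7,-0.4]
  ],
  "fingers": [0.5,0,-1,-1,-1,-1,-1,-1,-1]
}}

```text
t: 27.02
eef_pos: [599.6, -60.9, 305.7]
orientation: [-2.246, -2.192, -0.014]
ft_force: [0.6, -1.0, 0.7]
finger_gap: 87.4
grasp_force: 0.0
```

```bash
python3 - <<'E'
from plant import *
from h import *
cmd(get_obs(),[((420,-350,330),89,0)])
E
```

```text
pose [599.6 -60.9 305.7] t 27.02 q [-0.16  0.12  1.09  0.01  1.93 -0.13] F [ 0.6 -1.   0.7] gap 87.4 0.0
[0.007, -0.016, -0.013] [-1.1727, -0.6896, -0.1098] tgt (420, -350, 330) 89 0
```

Emit:
{"op": "move_arm", "data": {
  "delta_rot": [
    [0,0,0],
    [0,0,0],
    [0,0,0],
    [0,0,0],
    [0,0,0],
    [0,0,0],
    [0,0,0]
  ],
  "offset": [
    [-0.2,-0.1,-0.1],
    [-0.4,-0.2,-0.1],
    [-0.6,-0.3,-0.1],
    [-0.8,-0.4,-0.1],
    [-1,-0.5,-0.1],
    [-1,-0.65,-0.1],
    [-1,-0.65,-0.1]
  ],
  "fingers": [-1,-1,-1,-1,-1,-1,-1]
}}

```text
t: 27.9
eef_pos: [428.6, -308.0, 327.5]
orientation: [-2.245, -2.19, -0.012]
ft_force: [0.6, 0.4, -0.2]
finger_gap: 87.9
grasp_force: 0.0
```

```bash
python3 - <<'E'
from plant import *
from h import *
print(get_obs()["eef_pos"])
S=capture("side");T=capture("top");np.savez("side8.npz",**S);np.savez("top8.npz",**T)
cv2.imwrite("pics/c8.png",np.hstack([cv2.resize(T["frame"][180:340,220:420],(400,320),interpolation=2),cv2.resize(S["frame"][170:330,220:420],(400,320),interpolation=2)]))
H=hsv(T);h,s,v=cv2.split(H)
for a,k,q in blobs((s>120)&(h>100)&(h<130)&(v>40),250,200,420,340):print("knobT",a,cv2.minAreaRect(k)[0])
E
```

```text
[ 428.57196536 -307.9753847   327.49660811]
knobT 138.0 (360.0, 250.5)
```

View pics/c8.png

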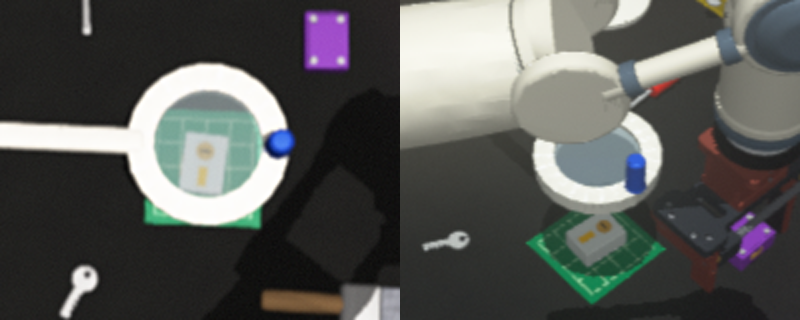

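The lock shows through the lens. The ring is centred near top pixel (324,252) and the lock is at (322,261). I'll work out the lens position at ring height.

```bash
python3 - <<'E'
from h import *
T=dict(np.load("top8.npz"));H=hsv(T)
m=cv2.inRange(H,(0,0,185),(180,45,255))
m[:, :288]=0
w=max(blobs(m>0,288,205,370,300,200),key=lambda q:q[0])[1]
e=cv2.minEnclosingCircle(w);print(e,cv2.boundingRect(w),onz(T,e[0],179).round(1),"diam mm",2*e[1]*(1213-179)/584/0.99)
# inner glass
hs=[(a,k) for a,k,q in blobs(m>0,288,205,370,300,200) if q>=0]
for a,k in hs:print(a,cv2.fitEllipse(k),onz(T,cv2.fitEllipse(k)[0],179).round(1))
T7=dict(np.load("top7.npz"));print("lock",onz(T7,(321.9,261.4),29).round(1))
E
```

```text
((323.4839172363281, 251.8391571044922), 40.37217712402344) (288, 212, 75, 81) [491.3 -52.9 179. ] diam mm 144.4058085866896
lock [490.2 -52.9  29. ]
```

```bash
python3 -c "
from plant import *
print(close_job())"
```

```text
the job is handed in; nothing more can be done
None
```

The lock is face up in the middle of the pad and, by my last measurement, the lens centre is about 1 mm from it; everything is let go and the job is handed in (t ≈ 28 s; verdict not shown).

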